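# Take the cap nut off a cooker hood fan of unknown thread

### The arm

A 6-joint arm with a two-finger parallel gripper is mounted at the origin on the work surface. World frame = base frame: x ahead of the robot, y to its left, z up, the work surface at z = 0. Lengths are in m, angles in rad, forces in N, time in s.
With the tool pointing down it reaches from about 0.15 to 0.775 m from the base axis. Payload 6.1 kg.
Tool frame: the origin (TCP) lies at the very end of the fingers, on their centre line; the grasp point (between the pads) lies 19 mm behind it; z points along the fingers, y is the line along which they close (so a half turn about z gives the same grasp; the last joint's range is limited). The gripper opens to 85 mm and grips with 20 to 120 N. Pads are 22 mm wide; open, the fingers measure 114 mm over their backs; the gripper's body (76 mm by 85 mm) begins 54 mm behind the grasp point. The pads swing forward as they close: fully open they stand 13 mm farther back than shut.
Start: joints at [-1.223, 0.126, -0.04, 1.405, 0, 1.571], TCP at [0.179, -0.494, 0.231] pointing down, gripper open.
Joint ranges: [-2.72, 2.72], [-0.95, 1.95], [-1.27, 1.35], [-1.78, 2.02], [-1.46, 1.47], [-3.14, 3.14]. Speed limits (rad/s): [2.39, 2.39, 3.01, 3.14, 3.14, 3.14].

### API

Orientations are given as a unit quaternion [x, y, z, w].
In Python, from cell import env gives the robot as it stands.
- The arm moves only by the tool drive_tool, never from a script. Its argument "deltas" is a list of rows, each a list of 5 numbers: the opening, from 0 (shut) to 1 (fully open), then the shift along the tool's x, y, z in mm, then the turn about the tool's z in degrees. A call has 1 to 20 rows; each row is the pose to reach, as a shift and turn from the pose commanded when the call began, along the tool's axes at that moment; what a row does not reach only later rows make up. A row lasts 1/12 s, in which the tool goes at most 41.7 mm and 7.16 degrees, less where a joint would pass 70% of its speed; a pose out of reach is approached as far as the arm can. A call with a gripper value outside its range is refused whole. The fingers move at their own pace and stop on an object; "squeeze" is the grip in N (left out, the last holds). Time passes only in rows, so rows that repeat a pose let the fingers close. It gives the time, the measured TCP pose, the force, the opening and the grip force at its end, in the units of the state.
- env.get_state(): the state, without advancing time (a new reading comes with each control period).
- env.snapshot(name): name is "scene" or "top" or "wrist"; returns a dict with "image" (384x512x3 uint8, red, green, blue), "z_map" (384x512 float32, m along the optical axis (not along the pixel's ray), 0 where there is no reading), "fx", "fy", "cx", "cy" (pixels), "pose" (4x4, takes a point from camera to world coordinates); the wrist camera has in their place "hand_eye" (4x4, takes a point from camera to tool coordinates, whose origin is the TCP and whose axes are the flange's). Camera axes: x right, y down, z forward; pixel columns grow to the right and rows downward; lengths in m; the calibration is good to about 2 mm. A picture is of the moment at which its call begins: read the wrist's pose just before it.
- env.job_done(): hands the job in; it is judged then, once.
The state is a dict: "t": time; "joint_pos": joint angles; "qvel": joint speeds; "tau": joint torques, N m; "position": TCP position; "tool_rot": TCP orientation; "ft_force": force on the tool from outside, world axes, zero at the start; "moment": the same for the moment, N m; "gripper_width": finger opening in m; "gripper_force": force on a finger pad.
Only numpy, scipy, OpenCV 4.12 (cv2) and the standard library are available. Lean on these libraries where they do the work, as an engineer would, in place of code of your own. Each camera call takes 0.05 s, during which the arm holds its last target. There are 200 camera calls.

### The job

The cooker hood's fan unit lies on its back on the worktop for cleaning. Slide its baffle filter by the wire handle all the way along its rails to the far stop, so that the fan wheel is uncovered, then unscrew the cap nut from the middle of the wheel: its thread may be right- or left-handed, so if it will not turn one way, try the other. Lift the nut straight up, about a hand's breadth clear of the unit, and finish while still holding it there in the gripper, leaving everything else on the worktop where it is.

Things in the scene. Friction and masses are not known exactly. Their poses are not given: they have to be found in the camera images.
- fan_unit: Fan unit of a cooker hood: white sheet-steel box fixed to the worktop, on its back, round fan intake facing up. 280 mm (x) by 430 mm (y, -125 to +305) by 115 mm high to its plate. Origin: on the fan axis at worktop height, z up. Filter rails along y at x = +-126 mm, up to z = 137 mm. A duct outlet sticks out 40 mm at +x, lower than the plate.
- intake (a point): Centre of the round intake opening, on the fan axis, at the plate's top, 115 mm up. Opening 172 mm across. Inside: aluminium blower wheel, blades 82 to 96 mm from the axis, kept from turning by a wooden wedge that reaches in to 65 mm from the axis. Its hub is a cone falling away at about 45 degrees from a flat top 38 mm across at z = 79 mm, where the cap nut sits.
- filter (a joint): How far the filter has slid along the rails towards the unit's +y, in m: 0 = home, covering the intake; 0.185 = against the far stop, intake uncovered. It starts between 0 and 0.04 and stays where it is left; friction about 3 N.
- filter_bail (a point): Middle of the filter's wire handle: round bar 8 mm thick, 84 mm long along the unit's x, on two end posts, 153 mm above the worktop, its centre 24 mm above the filter's top. The filter is a stainless steel frame with slats, 246 mm (x) by 200 mm (y); the handle stands 88 mm to +y of its centre, which is over the fan axis when the joint reads 0.
- cap_nut: Round black plastic cap nut holding the wheel, 42 mm across (44 over its ribs), 32 mm high, closed on top, 35 g. Origin: centre of underside, z up; underside starts 79 mm up. Coarse two-start thread rising 2 mm per rad: free after about 1.3 rad the loosening way, lifts off from 1.3 to 2.1 rad. Either way may be the right one; the wrong way meets a hard stop within 0.3 rad. No other drag.
- screwdriver: Bystander: screwdriver, 200 mm long, 26 mm thick, lying on the worktop along the unit's +x side. Leave alone.
- brush: Bystander: washing-up brush with a round head, 230 mm long, 42 mm high, lying beyond the unit's +y end. Leave alone.
- screw_bowl: Bystander: small white bowl with screws, 96 mm across, 40 mm high, beside the unit's -y end. Leave alone.
- mug: Bystander: blue mug, 82 mm across, 95 mm high. Leave alone.
- soap_pump: Bystander: amber soap pump bottle, 72 mm across, 190 mm high. Leave alone.
- squeeze_bottle: Bystander: white squeeze bottle with a red nozzle, 64 mm across, 200 mm high. Leave alone.
- jar: Bystander: glass jar with a lid, 72 mm across, 110 mm high. Leave alone.

How it is judged:
By the outcome, as a careful person would: the job done as asked, in the order asked, and still so for the second after the job is handed in, while the arm keeps its last pose, push and grip.
It also fails if it takes over 61 s, if anything falls off the work surface, if the arm or the gripper's body presses on something with over 40 N, if the wrist force passes 120 N, or if a joint passes its speed limit or range.

## Working session

There is one attempt and no reset: what is moved stays moved. The work goes in short steps, Python scripts to look and compute and a tool call to move; the robot and the scene stay as the last step left them, time stands still between calls to the robot, and variables do not carry over. Pictures are saved under pics/ and viewed, at most 10 in all, crops included, and the job is handed in when it is done.

Besides the shell and the picture viewer there is one more tool, called after ">>>" as name([rows], argument=value, ...), one row to a line, values as JSON. drive_tool: Moves the arm, as the interface text tells. Its arguments: {"type":"object","properties":{"deltas":{"type":"array","items":{"type":"array","items":{"type":"number"}}},"squeeze":{"type":"number"}},"required":["deltas"]}

```bash
mkdir -p pics; cat > h.py <<'E'
import numpy as np,cv2
from cell import env
def snap(n,f=None):
    s=env.get_state(); d=env.snapshot(n)
    if f: cv2.imwrite('pics/'+f,cv2.cvtColor(d['image'],cv2.COLOR_RGB2BGR))
    if n=='wrist':
        from scipy.spatial.transform import Rotation as R
        T=np.eye(4);T[:3,:3]=R.from_quat(s['tool_rot']).as_matrix();T[:3,3]=s['position']
        d['pose']=T@d['hand_eye']
    return d
def pt(d,u,v,z):
    r=d['pose'][:3,:3]@np.array([(u-d['cx'])/d['fx'],(v-d['cy'])/d['fy'],1]);o=d['pose'][:3,3]
    return o+r*(z-o[2])/r[2]
def cloud(d):
    v,u=np.indices(d['z_map'].shape);z=d['z_map']
    p=np.stack([(u-d['cx'])/d['fx']*z,(v-d['cy'])/d['fy']*z,z],-1)
    return p@d['pose'][:3,:3].T+d['pose'][:3,3]
E
python3 - <<'E'
from h import *
a=snap('scene');b=snap('top')
cv2.imwrite('pics/a.png',cv2.cvtColor(a['image'],4));cv2.imwrite('pics/b.png',cv2.cvtColor(b['image'],4))
np.set_printoptions(precision=3,suppress=True)
print(b['pose'],b['fx'],env.get_state())
E
```

```text
[[ 0.01  -0.996  0.087  0.487]
 [-1.    -0.008  0.017 -0.007]
 [-0.016 -0.087 -0.996  1.295]
 [ 0.     0.     0.     1.   ]] 374.4398641450524 {'t': 0.1, 'joint_pos': array([-1.223,  0.126, -0.04 ,  1.405,  0.   ,  1.571]), 'qvel': array([ 0.001, -0.002,  0.005,  0.   , -0.001,  0.001]), 'tau': array([ -0.001, -43.69 ,  35.36 ,   0.014,  -0.   ,  -0.   ]), 'position': array([ 0.179, -0.493,  0.231]), 'tool_rot': array([ 0.985,  0.173, -0.   , -0.001]), 'ft_force': array([ 0.501, -0.77 , -0.56 ]), 'moment': array([-0.009,  0.028,  0.066]), 'gripper_force': 0.0, 'gripper_width': 0.08544321433422022}
```

View pics/b.png

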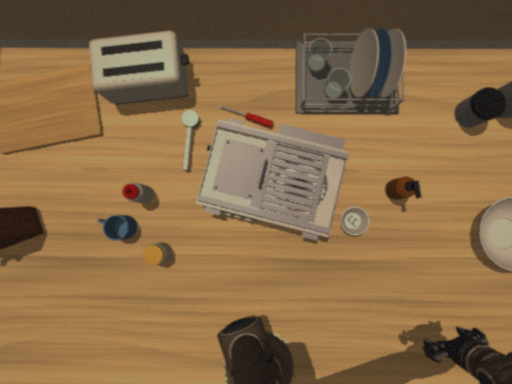

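View pics/a.png

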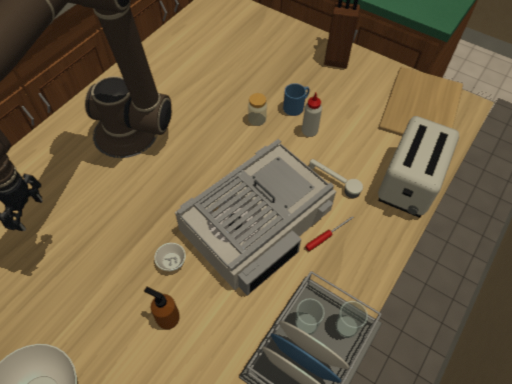

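The top view shows the unit at about (275,178), with its +y pointing image-left and slightly up. The dark handle is near (264,174), the bowl is at (355,221) and the soap pump at (404,187). The scene view confirms the layout and that the filter covers the intake.

```bash
python3 - <<'E'
from h import *
np.set_printoptions(precision=4,suppress=True)
b=snap('top');P=cloud(b);z=P[...,2];im=b['image']
m=np.zeros(z.shape,np.uint8);m[110:245,190:355]=1
box=((z>.122)&(z<.148)&(m>0)).astype(np.uint8)
pl=((z>.1)&(z<.17)&(m>0))
pts=P[pl][:,:2].astype(np.float32)
r=cv2.minAreaRect(pts*1000);print('plate rect',r)
rr=cv2.minAreaRect(P[box>0][:,:2].astype(np.float32)*1000);print('rails',rr)
dk=((im.max(-1)<75)&(m>0)).astype(np.uint8)
n,l,st,c=cv2.connectedComponentsWithStats(dk)
for i in range(1,n):
    if st[i,4]>12: 
        q=P[l==i]; print(st[i],c[i],np.median(q[:,2]),pt(b,*c[i],.153), cv2.minAreaRect(np.argwhere(l==i).astype(np.float32)))
a=snap('scene')
for n,d in(('top',b),('scene',a)):
    P=cloud(d);q=P[(P[...,2]>.147)&(P[...,2]<.165)&(np.abs(P[...,0]-.53)<.1)&(np.abs(P[...,1]+.0)<.12)]
    print(n,len(q),q.mean(0) if len(q) else '', np.median(q,0) if len(q) else '')
c=im[100:260,180:370];cv2.imwrite('pics/c.png',cv2.resize(cv2.cvtColor(c,4),None,fx=4,fy=3.7,interpolation=2))
E
```

```text
plate rect ((628.7655029296875, -35.640869140625), (435.6629638671875, 315.39898681640625), 77.53124237060547)
rails ((619.6287841796875, -33.47528076171875), (426.22540283203125, 259.0334777832031), 76.30055236816406)
[304 110  51   4 110] [327.3455 112.3182] 0.01048417638635013 [ 0.8197 -0.2044  0.153 ] ((111.5, 329.0), (50.0, 3.0), 90.0)
[193 121   7   8  18] [196.0556 125.2222] 0.00659520137614944 [0.7765 0.2036 0.153 ] ((125.00001525878906, 196.50003051757812), (2.1213202476501465, 9.192388534545898), 45.0)
[260 162   7  27  43] [262.7209 175.0465] 0.15426945731505182 [ 0.622  -0.0053  0.153 ] ((174.92416381835938, 262.6713562011719), (1.8738293647766113, 26.683330535888672), 77.00537872314453)
[296 179  10   3  13] [300.5385 179.8462] 0.11193409003795396 [ 0.6081 -0.1212  0.153 ] ((179.7647247314453, 300.558837890625), (9.216353416442871, 1.212678074836731), 75.96376037597656)
[292 185  13   4  17] [297.8235 186.6471] 0.11114491342654276 [ 0.5871 -0.1129  0.153 ] ((186.61764526367188, 297.9706115722656), (12.369317054748535, 1.212678074836731), 75.96376037597656)
top 40 [0.6063 0.002  0.1565] [0.6063 0.0028 0.1555]
scene 35 [0.6096 0.0002 0.1552] [0.6105 0.0001 0.1548]
```

View pics/c.png

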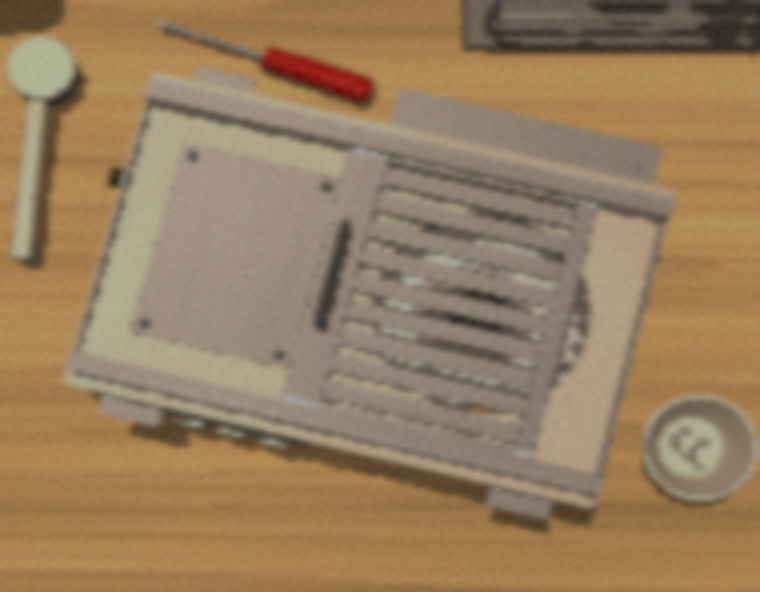

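The crop shows the filter slid part-way, at about 0.03, with the bail as the dark bar around (335,275). The unit's yaw is about -13.5°. Next I'll hover over the handle.

>>> drive_tool([
  [1,583,-308,-40,33],
  [1,583,-308,-40,33],
  [1,583,-308,-40,33],
  [1,583,-308,-40,33],
  [1,583,-308,-40,33],
  [1,583,-308,-40,33],
  [1,583,-308,-40,33],
  [1,583,-308,-40,33],
  [1,583,-308,-40,33],
  [1,583,-308,-40,33],
  [1,583,-308,-40,33],
  [1,583,-308,-40,33],
  [1,583,-308,-40,33],
  [1,583,-308,-40,33],
  [1,583,-308,-40,33],
  [1,583,-308,-40,33],
  [1,583,-308,-40,33],
  [1,583,-308,-40,33],
  [1,583,-308,-40,33],
  [1,583,-308,-40,33],
])

```text
t: 1.87
position: [0.6067, -0.088, 0.2708]
tool_rot: [0.997, -0.079, 0.0, -0.016]
ft_force: [-0.6, 1.2, -1.4]
gripper_width: 0.0853
gripper_force: 0.0
```

```bash
python3 - <<'E'
from h import *
np.set_printoptions(precision=4,suppress=True)
s=env.get_state();print(s['t'],s['position'],s['joint_pos'],s['tool_rot'])
w=snap('wrist','d.png');print(w['hand_eye']);np.savez('w1',**w)
P=cloud(w);q=P[(P[...,2]>.143)&(P[...,2]<.17)&(np.hypot(P[...,0]-.62,P[...,1])<.07)]
print(len(q)); 
if len(q)>5: print(np.median(q,0),cv2.minAreaRect((q[:,:2]*1000).astype(np.float32)))
E
```

```text
1.8667 [ 0.6067 -0.088   0.2708] [-0.1592  0.3058  0.2714  1.5381  0.0315  3.1406] [ 0.9967 -0.0791  0.0004 -0.0158]
[[ 0.0002 -0.9447 -0.328   0.0842]
 [ 1.      0.0006 -0.0011  0.001 ]
 [ 0.0012 -0.328   0.9447 -0.1424]
 [ 0.      0.      0.      1.    ]]
1122
[ 0.6319 -0.0093  0.1562] ((627.7777709960938, -7.665825843811035), (8.501433372497559, 91.54881286621094), 76.3113784790039)
```

View pics/d.png

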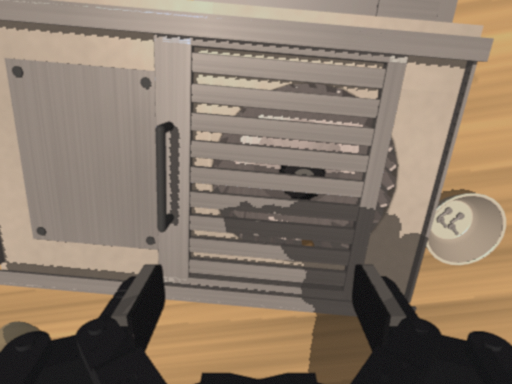

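The wrist view shows the bail clearly, a vertical dark bar at about (162,178), and the nut under the slats near (303,180). Joint 6 is at its limit, so I'll use the grasp half a turn away.

>>> drive_tool([
  [1,8,-82,0,-175],
  [1,8,-82,0,-175],
  [1,8,-82,0,-175],
  [1,8,-82,0,-175],
  [1,8,-82,0,-175],
  [1,8,-82,0,-175],
  [1,8,-82,0,-175],
  [1,8,-82,0,-175],
  [1,8,-82,0,-175],
  [1,8,-82,0,-175],
  [1,8,-82,0,-175],
  [1,8,-82,0,-175],
  [1,8,-82,0,-175],
  [1,8,-82,0,-175],
  [1,8,-82,0,-175],
  [1,8,-82,0,-175],
  [1,8,-82,0,-175],
  [1,8,-82,0,-175],
  [1,8,-82,0,-175],
  [1,8,-82,0,-175],
])

```text
t: 3.58
position: [0.6267, -0.0088, 0.2741]
tool_rot: [0.387, 0.922, 0.015, -0.004]
ft_force: [-0.1, 0.3, 0.1]
gripper_width: 0.0854
gripper_force: 0.0
```

```bash
cat >> h.py <<'E'
def rel(p,yaw):  # shift in tool axes (mm) to world p, and turn so that tool y has world heading yaw (deg)
    from scipy.spatial.transform import Rotation as R
    s=env.get_state();M=R.from_quat(s['tool_rot']).as_matrix()
    h=np.degrees(np.arctan2(M[1,1],M[0,1]));print('t',s['t'],'pos',s['position'].round(4),'j',s['joint_pos'].round(3),'tool z',M[:,2].round(3),'heading y',h)
    print('shift',(M.T@(np.array(p)-s['position'])*1000).round(1),'turn',-((yaw-h+180)%360-180),'F',s['ft_force'].round(1),s['gripper_width'],s['gripper_force'])
E
python3 - <<'E'
from h import *
rel([.628,-.0077,.137],76.3)
E
```

```text
t 3.5833 pos [ 0.6267 -0.0088  0.2741] j [-0.029  0.331  0.313  1.55   0.031  0.766] tool z [ 0.004  0.031 -1.   ] heading y 44.46372944846827
shift [ -2.7  -1.7 137.1] turn -31.836270551531726 F [-0.1  0.3  0.1] 0.08538453843762413 0.0
```

>>> drive_tool([
  [1,-3,-2,40,-7],
  [1,-3,-2,60,-14],
  [1,-3,-2,80,-21],
  [1,-3,-2,90,-28],
  [1,-3,-2,100,-32],
  [1,-3,-2,115,-32],
  [1,-3,-2,130,-32],
  [1,-3,-2,136,-32],
  [1,-3,-2,136,-32],
])

```text
t: 4.33
position: [0.6272, -0.008, 0.1362]
tool_rot: [0.121, 0.993, 0.016, -0.001]
ft_force: [0.2, -0.8, -0.5]
gripper_width: 0.0857
gripper_force: 0.0
```

```bash
python3 - <<'E'
from h import *
rel([.628,-.0077,.137],76.3)
w=snap('wrist','e.png')
P=cloud(w);q=P[(P[...,2]>.143)&(P[...,2]<.165)&(np.hypot(P[...,0]-.62,P[...,1])<.06)]
print(len(q)); 
if len(q)>5: print(np.median(q,0),cv2.minAreaRect((q[:,:2]*1000).astype(np.float32)))
E
```

```text
t 4.3333 pos [ 0.6272 -0.008   0.1362] j [-0.027  0.333  0.014  1.251  0.031  0.215] tool z [ 0.001  0.031 -1.   ] heading y 76.12670954073445
shift [-0.7  0.5 -0.8] turn -0.17329045926555864 F [ 0.2 -0.8 -0.5] 0.08565418599307242 0.0
5137
[ 0.62145627 -0.00541437  0.15614678] ((623.2217407226562, -9.081226348876953), (86.71283721923828, 75.59938049316406), 38.05867385864258)
```

View pics/e.png

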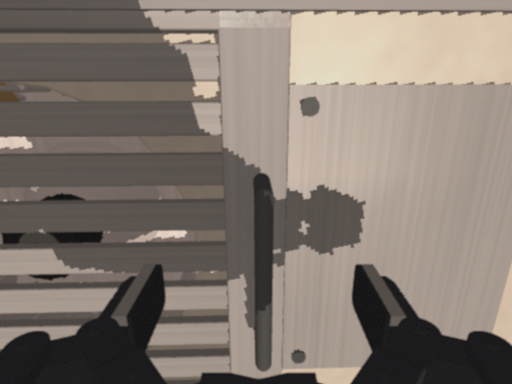

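Bar lies midway between the fingers, at about (263,270). Closing now, then sliding.

>>> drive_tool([
  [0,0,0,0,0],
  [0,0,0,0,0],
  [0,0,0,0,0],
  [0,0,0,0,0],
  [0,0,0,0,0],
  [0,0,0,0,0],
  [0,0,0,0,0],
  [0,0,0,0,0],
], squeeze=40)

```text
t: 5.05
position: [0.6288, -0.0075, 0.1379]
tool_rot: [0.12, 0.993, 0.016, 0.0]
ft_force: [0.7, 0.5, 0.9]
gripper_width: 0.006
gripper_force: 39.0
```

>>> drive_tool([
  [0,0,10,0.3,0],
  [0,0,22,0.6,0],
  [0,0,36,1.1,0],
  [0,0,50,1.5,0],
  [0,0,64,1.9,0],
  [0,0,78,2.3,0],
  [0,0,92,2.8,0],
  [0,0,106,3.2,0],
  [0,0,118,3.5,0],
  [0,0,130,3.9,0],
  [0,0,138,4.1,0],
  [0,0,143,4.3,0],
  [0,0,147,4.4,0],
  [0,0,147,4.4,0],
])

```text
t: 6.22
position: [0.6641, 0.1366, 0.138]
tool_rot: [0.12, 0.993, 0.017, 0.0]
ft_force: [1.0, 2.0, 3.6]
gripper_width: 0.0064
gripper_force: 39.5
```

```bash
python3 - <<'E'
from h import *
rel([.628+.2375*.155,-.0077+.155*.9713,.137],76.3)
E
```

```text
t 6.2167 pos [0.6641 0.1366 0.138 ] j [0.189 0.422 0.144 1.283 0.032 0.43 ] tool z [ 0.004  0.033 -0.999] heading y 76.2120291659465
shift [0.7 6.2 1.2] turn -0.08797083405349326 F [1.  2.  3.6] 0.006410668123736915 39.48950529098511
```

>>> drive_tool([
  [0,0,3,0.1,0],
  [0,0,5,0.2,0],
  [0,0,7,0.2,0],
  [0,0,9,0.3,0],
  [0,0,10,0.3,0],
  [0,0,10,0.3,0],
])

```text
t: 6.72
position: [0.6652, 0.1411, 0.1379]
tool_rot: [0.122, 0.992, 0.012, -0.0]
ft_force: [-4.6, -13.5, 8.0]
gripper_width: 0.0062
gripper_force: 40.1
```

```bash
python3 - <<'E'
from h import *
rel([.628+.2375*.155,-.0077+.155*.9713,.137],76.3)
E
```

```text
t 6.7167 pos [0.6652 0.1411 0.1379] j [0.199 0.429 0.155 1.29  0.024 0.443] tool z [ 0.002  0.024 -1.   ] heading y 76.0128418793079
shift [0.8 1.6 0.9] turn -0.2871581206920837 F [ -4.6 -13.5   8. ] 0.006177087555820711 40.12771010398865
```

The far stop is reached, with a 14 N push. I'll release, rise, and look at the uncovered intake.

>>> drive_tool([
  [0,0,-3,0,0],
  [0.6,0,-3,0,0],
  [0.6,0,-3,0,0],
  [0.6,0,-3,0,0],
  [0.6,0,-3,0,0],
  [0.6,0,-3,-25,0],
  [1,0,-3,-60,0],
  [1,0,-3,-95,0],
  [1,0,-35,-110,0],
  [1,0,-75,-130,0],
  [1,0,-115,-130,0],
  [1,0,-155,-130,0],
  [1,0,-195,-130,0],
  [1,0,-235,-130,0],
  [1,0,-265,-130,0],
  [1,0,-265,-130,0],
  [1,0,-265,-130,0],
])

```text
t: 8.13
position: [0.602, -0.1177, 0.2593]
tool_rot: [0.122, 0.992, 0.016, -0.0]
ft_force: [0.6, 0.2, -0.2]
gripper_width: 0.0852
gripper_force: 0.0
```

```bash
python3 - <<'E'
from h import *
np.set_printoptions(precision=4,suppress=True)
rel([.5984,-.121,.2],76.3)
w=snap('wrist','f.png');np.savez('w2',**w)
P=cloud(w);q=P[(P[...,2]>.105)&(P[...,2]<.118)&(np.hypot(P[...,0]-.598,P[...,1]+.121)<.05)]
print(len(q)); 
if len(q)>5: print(np.median(q,0),cv2.minEnclosingCircle((q[:,:2]*1000).astype(np.float32)))
b=snap('top');print('nut z',P[...,2][np.hypot(P[...,0]-.598,P[...,1]+.121)<.01])
Q=cloud(b);q=Q[(Q[...,2]>.103)&(Q[...,2]<.12)&(np.hypot(Q[...,0]-.598,Q[...,1]+.121)<.05)];print(len(q),q.mean(0))
E
```

```text
t 8.1333 pos [ 0.602  -0.1177  0.2593] j [-0.208  0.304  0.244  1.513  0.032  0.036] tool z [ 0.004  0.032 -0.999] heading y 75.99052606725404
shift [ 2.4 -5.9 59.2] turn -0.30947393274595925 F [ 0.6  0.2 -0.2] 0.08520468225760318 0.0
1640
[ 0.5976 -0.1243  0.1108] ((598.9213256835938, -124.52903747558594), 22.115503311157227)
nut z [0.1113 0.1106 0.1096 0.1112 0.1109 0.1123 0.1109 0.1099 0.109  0.1109
 0.1095 0.1116 0.1099 0.1097 0.1108 0.1123 0.1121 0.1116 0.1109 0.1109
 0.1126 0.112  0.1106 0.1099 0.1113 0.1102 0.11   0.1121 0.1118 0.1118
 0.112  0.1123 0.1116 0.1127 0.1111 0.1109 0.112  0.1118 0.112  0.1102
 0.1104 0.1111 0.1104 0.113  0.1106 0.111  0.112  0.111  0.1115 0.1116
 0.1115 0.1111 0.1117 0.1124 0.1099 0.1108 0.1103 0.109  0.1102 0.1125
 0.1115 0.1106 0.1133 0.1116 0.1108 0.1115 0.1109 0.1116 0.1111 0.1105
 0.1125 0.112  0.1113 0.1116 0.1114 0.1111 0.1099 0.1109 0.1121 0.1116
 0.111  0.1115 0.1124 0.111  0.1113 0.1112 0.1115 0.1119 0.1119 0.111
 0.1114 0.1117 0.1118 0.1121 0.1119 0.11   0.1098 0.1111 0.1128 0.1126
 0.1119 0.1125 0.1102 0.1108 0.1113 0.1113 0.1111 0.1112
[... 4236 characters left out ...]
346 0.3345 0.3343 0.3345
 0.3343 0.3346 0.3346 0.335  0.3349 0.3346 0.3349 0.3341 0.3349 0.3349
 0.3349 0.3339 0.3354 0.3349 0.3347 0.3347 0.3346 0.3342 0.3348 0.3354
 0.3353 0.334  0.3347 0.3355 0.3347 0.3344 0.3348 0.3349 0.3342 0.335
 0.3346 0.3349 0.3345 0.3345 0.3347 0.3349 0.3338 0.3353 0.3347 0.3347
 0.3352 0.3349 0.335  0.3348 0.3347 0.3347 0.3349 0.3349 0.3359 0.3351
 0.3345 0.3348 0.3353 0.3349 0.3348 0.3343 0.3344 0.3347 0.3353 0.3361
 0.3349 0.3354 0.3351 0.3353 0.3351 0.3348 0.3349 0.3347 0.3345 0.3349
 0.3347 0.3351 0.3352 0.3356 0.3355 0.3347 0.3352 0.3347 0.3357 0.3355
 0.3356 0.3353 0.3354 0.3348 0.335  0.3355 0.3354 0.3356 0.3351 0.3351
 0.3349]
33 [ 0.5984 -0.1069  0.1117]
```

View pics/f.png

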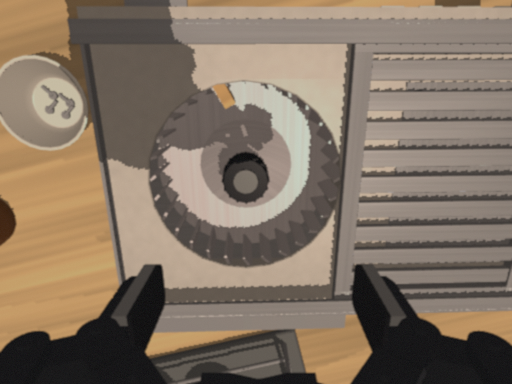

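The intake is uncovered. The nut is centred at about (245,178), or world (0.5985, -0.124) with its top at 0.111. The wedge is at (223,95), out of the fingers' way, so I'll descend.

>>> drive_tool([
  [1,2,-13,30,0],
  [1,2,-13,60,0],
  [1,2,-13,90,0],
  [1,2,-13,115,0],
  [1,2,-13,135,0],
  [1,2,-13,150,0],
  [1,2,-13,162,0],
  [1,2,-13,172,0],
  [1,2,-13,178,0],
  [1,2,-13,178,0],
  [1,2,-13,178,0],
])

```text
t: 9.15
position: [0.5982, -0.1224, 0.0814]
tool_rot: [0.12, 0.993, 0.016, 0.0]
ft_force: [0.4, 0.1, 0.5]
gripper_width: 0.0852
gripper_force: 0.0
```

```bash
python3 - <<'E'
from h import *
rel([.5985,-.124,.080],76.3)
E
```

```text
t 9.15 pos [ 0.5982 -0.1224  0.0814] j [-0.217  0.326 -0.118  1.13   0.031  0.024] tool z [ 0.004  0.031 -1.   ] heading y 76.21295416252858
shift [-0.7 -1.6  1.4] turn -0.0870458374714076 F [0.4 0.1 0.5] 0.0852035931724373 0.0
```

>>> drive_tool([
  [0,-0.5,-1.5,1,0],
  [0,-0.5,-1.5,1,0],
  [0,-0.5,-1.5,1,0],
  [0,-0.5,-1.5,1,0],
  [0,-0.5,-1.5,1,0],
  [0,-0.5,-1.5,1,0],
  [0,-0.5,-1.5,1,0],
], squeeze=50)

```text
t: 9.73
position: [0.5986, -0.1247, 0.081]
tool_rot: [0.12, 0.993, 0.016, 0.001]
ft_force: [-0.6, 0.3, 4.9]
gripper_width: 0.0411
gripper_force: 50.4
```

>>> drive_tool([
  [0,0,0,0,-4],
  [0,0,0,-0.2,-8],
  [0,0,0,-0.4,-12],
  [0,0,0,-0.5,-16],
  [0,0,0,-0.6,-20],
  [0,0,0,-0.7,-20],
])

```text
t: 10.23
position: [0.5981, -0.1244, 0.0812]
tool_rot: [-0.055, 0.998, 0.016, 0.003]
ft_force: [-1.0, 0.8, 4.0]
gripper_width: 0.0408
gripper_force: 50.2
```

```bash
python3 - <<'E'
from h import *
rel([.5985,-.124,.080],76.3);s=env.get_state();print(s['moment'],s['tau'])
E
```

```text
t 10.2333 pos [ 0.5981 -0.1244  0.0812] j [-0.22   0.326 -0.118  1.129  0.032 -0.33 ] tool z [ 0.004  0.032 -0.999] heading y 96.27167639213623
shift [-0.4  0.3  1.2] turn 19.97167639213623 F [-1.   0.8  4. ] 0.04083444938913429 50.16758609097451
[ 0.17076358  0.18879889 -0.01248343] [ -0.46171018 -52.94302583  32.77253151  -0.26222591  -0.10721734
  -0.7134115 ]
```

>>> drive_tool([
  [0,0,0,-0.1,-4],
  [0,0,0,-0.3,-8],
  [0,0,0,-0.4,-12],
  [0,0,0,-0.6,-16],
  [0,0,0,-0.7,-20],
])

```text
t: 10.65
position: [0.5977, -0.124, 0.0817]
tool_rot: [-0.227, 0.974, 0.015, 0.005]
ft_force: [-1.6, 2.7, 4.6]
gripper_width: 0.0409
gripper_force: 50.2
```

```bash
python3 - <<'E'
from h import *
rel([.5985,-.124,.080],76.3);s=env.get_state();print(s['moment'],s['tau'])
w=snap('wrist');c=w['image'][230:384,160:360];cv2.imwrite('pics/g.png',cv2.resize(cv2.cvtColor(c,4),None,fx=3.5,fy=3.5))
E
```

```text
t 10.65 pos [ 0.5977 -0.124   0.0817] j [-0.22   0.326 -0.117  1.131  0.032 -0.678] tool z [ 0.004  0.032 -0.999] heading y 116.25643667370957
shift [-0.7 -0.3  1.7] turn 39.95643667370956 F [-1.6  2.7  4.6] 0.040854609569438094 50.24021424120292
[ 0.56992149  0.48034478 -0.0016889 ] [ -1.37182105 -52.33989716  33.34570527  -1.14021175  -0.56909792
   0.82431363]
```

View pics/g.png

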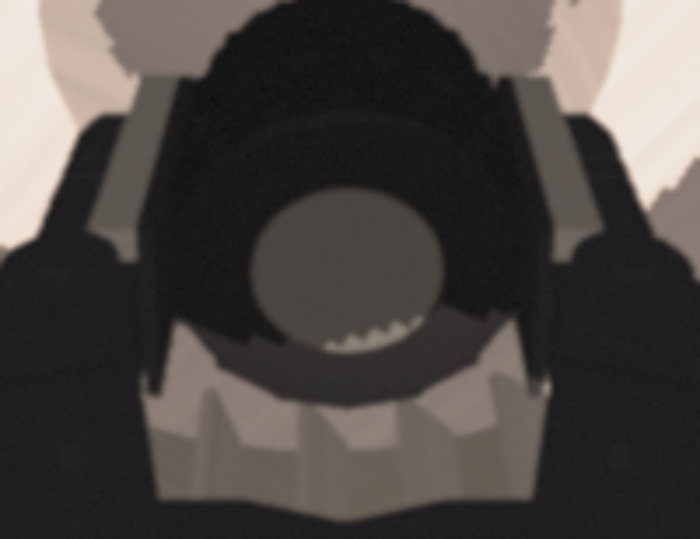

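The moment about the nut axis is near zero after 40°, well past the 17° hard stop, so this is the loosening direction. The crop shows the nut held centred between the pads.

>>> drive_tool([
  [0,0,0,-0.2,-5],
  [0,0,0,-0.4,-10],
  [0,0,0,-0.6,-15],
  [0,0,0,-0.8,-20],
  [0,0,0,-1,-25],
  [0,0,0,-1.1,-30],
  [0,0,0,-1.3,-35],
  [0,0,0,-1.5,-40],
  [0,0,0,-1.6,-45],
  [0,0,0,-1.8,-50],
])

```text
t: 11.53
position: [0.598, -0.125, 0.0827]
tool_rot: [-0.617, 0.787, 0.011, 0.011]
ft_force: [0.4, -0.6, 0.2]
gripper_width: 0.041
gripper_force: 50.4
```

```bash
python3 - <<'E'
from h import *
rel([.5985,-.124,.080],76.3);s=env.get_state();print(s['moment'],s['tau'])
E
```

```text
t 11.5333 pos [ 0.598  -0.125   0.0827] j [-0.221  0.326 -0.115  1.133  0.031 -1.551] tool z [ 0.003  0.031 -1.   ] heading y 166.20593368238855
shift [-1.  -0.3  2.7] turn 89.90593368238855 F [ 0.4 -0.6  0.2] 0.0410042689002862 50.36498991306871
[-0.19500307 -0.20478648  0.0143465 ] [  0.27868191 -55.37680864  33.65276098   0.48796708   0.227596
   1.08495142]
```

>>> drive_tool([
  [0,0,0,-0.2,-5],
  [0,0,0,-0.4,-10],
  [0,0,0,-0.6,-15],
  [0,0,0,-2,-15],
  [0,0,0,-4,-15],
  [0,0,0,-4,-15],
])

```text
t: 12.03
position: [0.5982, -0.125, 0.0875]
tool_rot: [0.713, -0.701, -0.009, -0.012]
ft_force: [1.7, -1.2, -0.5]
gripper_width: 0.0415
gripper_force: 50.6
```

```bash
python3 - <<'E'
from h import *
s=env.get_state()
rel(np.array([.5983,-.1245,s['position'][2]+.12]),180)
E
```

```text
t 12.0333 pos [ 0.5982 -0.125   0.0875] j [-0.221  0.324 -0.108  1.142  0.031 -1.809] tool z [ 0.004  0.031 -1.   ] heading y -179.0425886843458
shift [  -4.2   -0.7 -119.9] turn 0.9574113156542126 F [ 1.7 -1.2 -0.5] 0.04146242445831162 50.60797749320045
```

>>> drive_tool([
  [0,-0.2,0,-6,0],
  [0,-0.5,0,-14,0],
  [0,-0.9,0,-24,0],
  [0,-1.3,-0.2,-36,0],
  [0,-1.7,-0.3,-50,0],
  [0,-2.2,-0.4,-64,0],
  [0,-2.7,-0.5,-78,0],
  [0,-3.2,-0.6,-92,0],
  [0,-3.7,-0.7,-106,0],
  [0,-4.1,-0.7,-118,0],
  [0,-4.5,-0.8,-128,0],
  [0,-4.7,-0.8,-135,0],
  [0,-4.8,-0.8,-138,0],
  [0,-4.8,-0.8,-138,0],
  [0,-4.8,-0.8,-138,0],
  [0,-4.8,-0.8,-138,0],
])

```text
t: 13.37
position: [0.5978, -0.1242, 0.2246]
tool_rot: [0.714, -0.7, -0.01, -0.012]
ft_force: [-0.6, -0.6, -0.7]
gripper_width: 0.0414
gripper_force: 51.6
```

```bash
python3 - <<'E'
from h import *
rel([.5983,-.1245,.225],180)
a=snap('scene');b=snap('top');w=snap('wrist')
cv2.imwrite('pics/z.png',cv2.cvtColor(np.hstack([cv2.resize(a['image'][90:330,130:390],(390,360)),cv2.resize(w['image'],(400,360))]),4))
Q=cloud(b);q=Q[(Q[...,2]>.146)&(Q[...,2]<.17)&(np.hypot(Q[...,0]-.665,Q[...,1]-.141)<.06)];print(len(q),q.mean(0))
E
```

```text
t 13.3667 pos [ 0.5978 -0.1242  0.2246] j [-0.22   0.295  0.156  1.436  0.031 -1.811] tool z [ 0.003  0.032 -0.999] heading y -178.84432995048073
shift [ 0.3 -0.5 -0.4] turn 1.1556700495192445 F [-0.6 -0.6 -0.7] 0.04144551171216227 51.61683452082798
78 [0.66288747 0.14351803 0.1563871 ]
```

View pics/z.png

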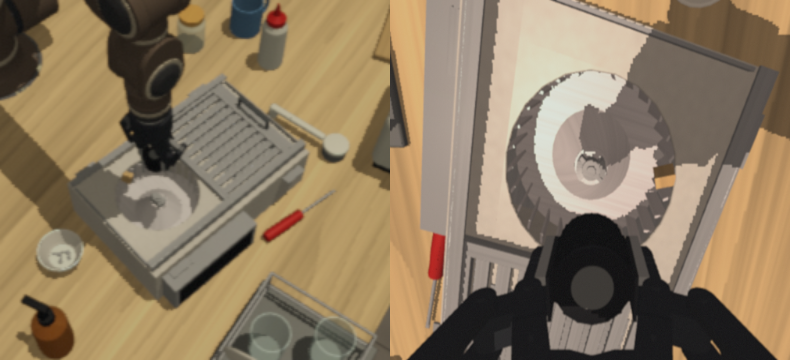

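The nut is held in the gripper, around (590,280) in the right half. The stud is bare at (592,170), the filter is at the far stop, and nothing else has moved.

```bash
python3 -c "
from cell import env
print(env.job_done())"
```

```text
the job is handed in; nothing more can be done
None
```

I slid the filter to its far stop, unscrewed the cap nut counter-clockwise (seen from above) and lifted it straight up. I handed the job in at about 13.5 s with the gripper still holding the nut about 11 cm above the plate; the hand-in returned no verdict.

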